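# Tuck a step flashing under a lapped slate and hold it pressed

## Robot

A 6-joint arm with a two-finger parallel gripper is mounted at the origin on a cart in front of the work surface, level with it; the furniture and walls round the work are solid. World frame = base frame: x ahead of the robot, y to its left, z up, the work surface at z = 0. Lengths are in m, angles in degrees, forces in N, time in s.
With the tool pointing down it reaches from about 0.35 to 1 m from the base axis. Payload 7.1 kg.
Tool frame: the origin (TCP) lies between the finger pads; the fingertips stand r.tip_extent ahead of it and the grasp point (between the pads) lies 8 mm behind it (r.tip_extent is the distance from the TCP to the fingertips, in m); z points along the fingers, y is the line along which they close (so a half turn about z gives the same grasp; the last joint's range is limited). The gripper opens to 85 mm and grips with 20 to 120 N. Pads are 22 mm wide; open, the fingers measure 114 mm over their backs; the gripper's body (76 mm by 85 mm) begins 54 mm behind the grasp point. The pads swing forward as they close: fully open they stand 13 mm farther back than shut.
Start: joints at [-78.381, 24.242, 93.386, -0, 62.372, -1.089], TCP at [0.138, -0.61, 0.242] pointing down, gripper open.
Joint ranges: [-172.04, 172.04], [-51.8, 120.97], [4.93, 147.93], [-75.15, 255.16], [6.16, 154.13], [-145.62, 145.62]. Speed limits (degrees/s): [136.94, 136.94, 172.46, 180, 180, 180].

## Interface

Orientations are given as a 3x3 rotation matrix whose columns are the frame's x, y, z axes.
In Python, from cell import r, viewer gives the robot as it stands. The module is installed in compiled form; this text tells all that it offers.
- The arm moves only by the tool step_arm, never from a script. Its argument "rows" is a list that holds one entry, the list of rows, each a list of 7 numbers: the turn, a rotation vector about the world's x, y, z in degrees, then the shift along the world's x, y, z in cm, then the finger opening in cm, from 0 to 8.54. A call has 1 to 8 rows; each row shifts and turns the commanded pose from where the row before left it; what a row does not reach is not made up. A row lasts 1/12 s, in which the tool goes at most 41.7 mm and 7.16 degrees, less where a joint would pass 70% of its speed; a pose out of reach is approached as far as the arm can. A call with a gripper value outside its range is refused whole. The fingers move at their own pace and stop on an object; the grip force is fixed at half the most. Time passes only in rows, so rows that do not move let the fingers close. It gives the time, the measured TCP pose, the force, the opening and the grip force at its end, in the units of the state.
- r.observe(): the state, without advancing time (a new reading comes with each control period).
- viewer.get_image(name): name is "side" or "top"; returns the picture (480x640x3 uint8, red, green, blue); there is no depth.
- viewer.camera_model(name): a dict with "camera_matrix" (3x3 intrinsics, pixels), "view" (4x4, takes a point from world to camera coordinates). Camera axes: x right, y down, z forward; pixel columns grow to the right and rows downward; lengths in m; the calibration is good to about 2 mm. A picture is of the moment at which its call begins. camera_model takes no time and is no camera call.
- r.finish_job(): hands the job in; it is judged then, once.
The state is a dict: "t": time; "joint_positions": joint angles; "joint_vel": joint speeds; "joint_efforts": joint torques, N m; "ee_pos": TCP position; "tcp_rot": TCP orientation; "contact_force": force on the tool from outside, world axes, zero at the start; "ft_torque": the same for the moment, N m; "grip_width": opening from 0.0 (shut) to 1.0 (fully open); "grasp_force": force on a finger pad.
Only numpy, scipy, OpenCV 4.12 (cv2) and the standard library are available. Lean on these libraries where they do the work, as an engineer would, in place of code of your own. Each camera call takes 0.05 s, during which the arm holds its last target. There are 200 camera calls.

## Task

On the small roof test panel a step flashing is still missing beside the kerb. Lift the aluminium flashing off its peg, lay it flat on the lower slate with its upright leg along the kerb, and slide it up the roof so that its edge tucks under the free-tailed slate, without lifting that slate, until it is fully home against the lath underneath. Then let go of the flashing, press the slate's tail down onto it with the fingertips, gently but so that it bears on the flashing, and finish while still holding it pressed; do not disturb the screw bin, brush or notebook.

Things in the scene. Friction and masses are not known exactly. Their poses are not given: they have to be found in the camera images.
- flashing: L-shaped aluminium step flashing, 120 mm long, about 170 g; hangs z up on the peg, its back against the stand. Origin: underside, mid length, at the back face of the upright leg. x: along the length to the edge that goes under the slate; y: out of the back (to the kerb when fitted). Roof leg 3 mm thick, y 0 to -60 mm. Upright leg y 0 to -3 mm, 88 mm high; its top 12 mm is a hem, y 0 to -8 mm
- flashing_grip (a point): centre of the hem along the top of the upright leg, 82 mm above the flashing's underside (the hem's top is 6 mm higher); grip it here across the 8 mm
- flashing_lead (a point): middle of the leading edge of the roof leg, on its underside, at (60, -30, 0) mm in the flashing's frame: the edge that goes under the slate
- stand: fixed blue peg stand, base 105 x 130 mm, 10 mm thick. Origin: on the bench below the front face of its upright; the peg points along its -x. The upright is a plate 6 mm thick, 50 mm wide, its top 117 mm above the bench; the hanging flashing rises 35 mm above it, so there is room for a finger behind the hem
- peg_tip (a point): tip of the steel peg: 7 mm thick, 29 mm long, rising 20 degrees towards its tip. It passes through a slot 16 mm wide and 16 mm high in the flashing's upright leg (30 to 46 mm above the flashing's underside, mid length). Moved along the peg (the stand's -x, and up) by 35 mm the flashing is free
- panel: fixed roof test panel, board 320 x 266 mm, lying flat. Origin: on the bench under its middle; x up the roof, y to the kerb. Kerb: inner face y = 100 mm, 22 mm thick, top 73 mm above the bench. Lower slates: flat top at 23 mm, x -150 to 50 mm. Upper slates, 5 mm thick: tail edges at x = -10 mm, 6 mm gap beneath, top at 34 mm; a third course begins at x = 85 mm, top at 39 mm
- home_corner (a point): corner on the lower slates' top where the kerb meets the lath, hidden under the upper slate, that is the stop: (52, 100, 23) mm in the panel's frame. Fully home, the flashing's axes are parallel to the panel's, its origin 60 mm down the roof (panel -x) from this corner (y may be up to 5 mm less), 62 mm of it under the slate
- slate (a joint): tilt (rad) of the free-tailed upper slate beside the kerb about its nailed head, 140 mm up from its tail: 0 at rest, positive with the tail lifted, negative pressed (to -0.035). It springs back with 20 N m/rad: about 3.5 N at point slate_press brings it 3 mm down onto the tucked flashing (-0.021); what is pressed beyond that bears on the flashing
- slate_tail (a point): middle of the tail edge, on top of the free-tailed slate, which is 124 mm wide. Between its side and the kerb is a slot 9.5 mm wide for the flashing's upright leg
- slate_press (a point): point on top of the free-tailed slate over the tucked flashing, 20 mm up from the tail edge and 32 mm in from its kerb-side edge: a good place to press
- screw_bin: small yellow bin of screws, 66 x 100 x 32 mm, bystander
- dust_brush: flat dusting brush, 186 mm long, bystander
- notebook: dark blue notebook with a pen on it, bystander

How it is judged:
By the outcome, as a careful person would: the job done as asked, in the order asked, and still so for the second after the job is handed in, while the arm keeps its last pose, push and grip.
It also fails if it takes over 54 s, if anything falls off the work surface, if the arm or the gripper's body presses on something with over 40 N, if the wrist force passes 120 N, or if a joint passes its speed limit or range.

## Working session

There is one attempt and no reset: what is moved stays moved. The work goes in short steps, Python scripts to look and compute and a tool call to move; the robot and the scene stay as the last step left them, time stands still between calls to the robot, and variables do not carry over. Pictures are saved under pics/ and viewed, at most 10 in all, crops included, and the job is handed in when it is done.

Besides the shell and the picture viewer there is one more tool, called after ">>>" by a JSON object that holds its "fn" and its "kwargs", one argument or row to a line. step_arm: Moves the arm, as the interface text tells. Its arguments: {"type":"object","properties":{"rows":{"type":"array"}},"required":["rows"]}

```bash
mkdir -p pics
python3 - <<'E'
from cell import r, viewer
import cv2,numpy as np,pickle
d={}
for n in("side","top"):
    im=viewer.get_image(n); cv2.imwrite(f"pics/{n}0.png",im[:,:,::-1]); m=viewer.camera_model(n)
    V=m["view"]; print(n,"cam pos",(-V[:3,:3].T@V[:3,3]).round(3),"K",np.round(m["camera_matrix"],1).tolist(), "fwd",V[2,:3].round(2))
s=r.observe(); print(s, r.tip_extent)
E
```

```text
side cam pos [0.312 1.22  0.578] K [[489.3, 0.0, 319.5], [0.0, 489.3, 230.7], [0.0, 0.0, 1.0]] fwd [ 0.18 -0.92 -0.34]
top cam pos [ 0.326 -0.011  1.402] K [[477.0, 0.0, 317.2], [0.0, 477.0, 237.9], [0.0, 0.0, 1.0]] fwd [ 0.17 -0.   -0.99]
{'t': 0.1, 'joint_positions': array([-7.83792127e+01,  2.42809045e+01,  9.34280378e+01, -3.90385624e-04,
        6.23717012e+01, -1.08901516e+00]), 'joint_vel': array([-0.0523838 , -0.11990206, -0.11776524,  0.01654449,  0.18340139,
       -0.04339463]), 'joint_efforts': array([-2.93222192e-04, -5.58427584e+01, -2.82445049e+01,  4.19693140e-05,
        2.94969410e-03,  1.94459795e-05]), 'ee_pos': array([ 0.13742946, -0.6092052 ,  0.24160738]), 'tcp_rot': array([[ 9.75496224e-01,  2.20015984e-01, -2.89428627e-04],
       [ 2.20016173e-01, -9.75495252e-01,  1.37742557e-03],
       [ 2.07193910e-05, -1.40735242e-03, -9.99999009e-01]]), 'contact_force': array([ 0.42474669,  0.37502973, -0.24408546]), 'ft_torque': array([-0.01919314,  0.00762889,  0.01642741]), 'grasp_force': 0.0, 'grip_width': 1.0020252994282215} 0.011
```

View pics/top0.png

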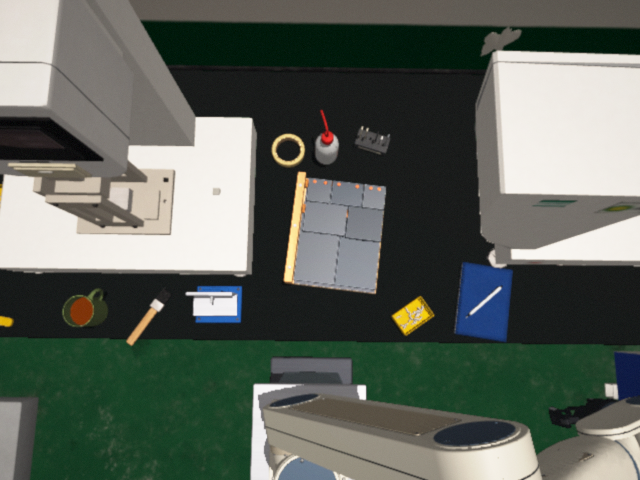

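View pics/side0.png

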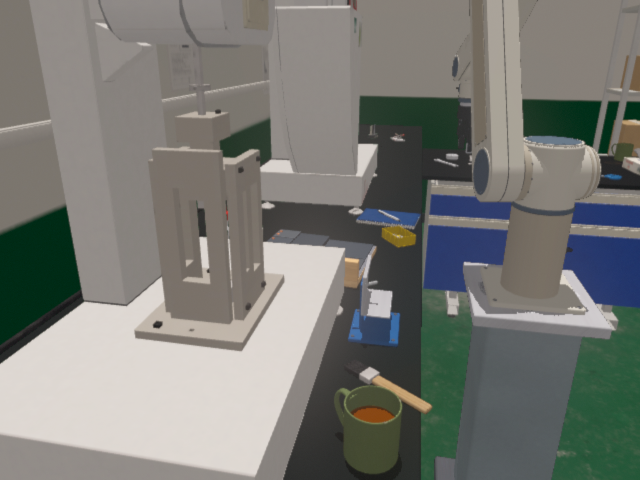

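The top view shows the panel at about (338,236), with its orange kerb on the left (+y) and up-roof pointing up the image (+x). The flashing is on the blue stand at about (215,303), its hem along row ~294. The bin is at (412,315), the notebook at (484,300) and the brush at (148,318). The side view shows the flashing and stand at (370,295).

Run:
```python
import cv2
t=cv2.imread("pics/top0.png"); s=cv2.imread("pics/side0.png")
cv2.imwrite("pics/tc.png",cv2.resize(t[165:330,180:395],None,fx=3.6,fy=3.6,interpolation=cv2.INTER_CUBIC))
cv2.imwrite("pics/sc.png",cv2.resize(s[225:345,250:410],None,fx=5,fy=5,interpolation=cv2.INTER_CUBIC))
```

```text
(no output)
```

View pics/tc.png

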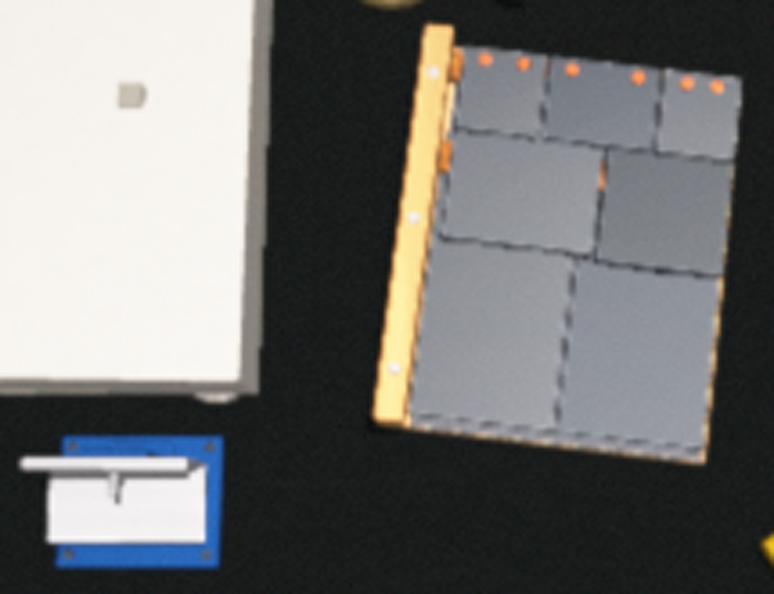

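View pics/sc.png

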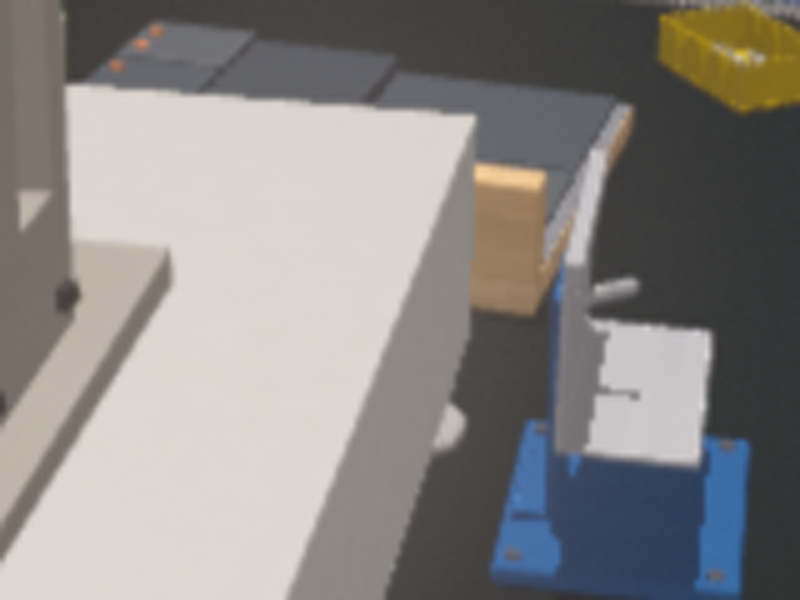

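The top crop shows:
- The hem runs from (20,463) to (188,465), and the roof leg's front edge from (48,542) to (205,543).
- The kerb's outer top edge runs from (374,420) to (427,24).
- The upper slates' tail line runs from (440,237) to (722,275).
- A white machine base lies close behind the stand.

The side crop shows the hem's near end at (578,263) and its far end at (600,150).

```bash
cat > h.py <<'E'
from cell import r, viewer
import numpy as np, cv2
def ray(n,uv):
    m=viewer.camera_model(n);V=np.array(m["view"]);R=V[:3,:3]
    d=R.T@np.linalg.inv(m["camera_matrix"])@[uv[0],uv[1],1]; return -R.T@V[:3,3],d/np.linalg.norm(d)
def onz(n,uv,z): o,d=ray(n,uv); return o+d*(z-o[2])/d[2]
def tri(a,b):
    o,d=ray("top",a);p,e=ray("side",b); s=np.linalg.lstsq(np.c_[d,-e],p-o,rcond=None)[0]
    A=o+d*s[0];B=p+e*s[1]; return (A+B)/2,np.linalg.norm(A-B)
def proj(n,P):
    m=viewer.camera_model(n);V=np.array(m["view"]);c=V[:3,:3]@P+V[:3,3];q=m["camera_matrix"]@c;return q[:2]/q[2]
E
python3 - <<'E'
from h import *
T=lambda u,v:((u+.5)/3.6+179.5,(v+.5)/3.6+164.5)
S=lambda u,v:((u+.5)/5+249.5,(v+.5)/5+224.5)
P=lambda n,x:print(n,np.round(x,4).tolist() if not isinstance(x,tuple) else (x[0].round(4).tolist(),round(x[1],4)))
a,b=onz("top",T(20,463.5),.152),onz("top",T(188,465),.152);P("hem L",a);P("hem R",b);P("len",np.linalg.norm(a-b))
P("tri hemL",tri(T(20,463.5),S(579,265)));P("tri hemR",tri(T(188,465),S(600,150)))
c,d=onz("top",T(48,542),.067),onz("top",T(205,543),.067);P("leg L",c);P("leg R",d)
k0,k1=onz("top",T(374,420),.073),onz("top",T(427,24),.073);P("kerb",k0);P("kerb1",k1);P("len",np.linalg.norm(k1-k0));P("yaw",np.degrees(np.arctan2(*(k1-k0)[1::-1])))
t0,t1=onz("top",T(440,237),.034),onz("top",T(722,275),.034);P("tail",t0);P("tail1",t1);P("yaw",np.degrees(np.arctan2(-(t0-t1)[0],(t0-t1)[1])));P("len",np.linalg.norm(t1-t0))
for q in[(238,380),(256,392)]:P("box",onz("top",T(*q),0.0 if q[0]>250 else .15))
P("box tri",tri(T(238,380),S(474,115)))
# masks
im=cv2.cvtColor(cv2.imread("pics/top0.png"),cv2.COLOR_BGR2HSV)
m=cv2.inRange(im,(100,150,60),(120,255,255));m[:,:180]=0;m[:,260:]=0;m[:280]=0
ys,xs=np.nonzero(m);R=cv2.minAreaRect(np.c_[xs,ys].astype(np.float32));print("base",R)
for q in cv2.boxPoints(R):P("b",onz("top",q,.01))
E
```

```text
hem L [0.392, 0.3247, 0.152]
hem R [0.3926, 0.2034, 0.152]
len 0.1213
tri hemL ([0.3925, 0.3251, 0.1505], np.float64(0.0007))
tri hemR ([0.3945, 0.2038, 0.1503], np.float64(0.0037))
leg L [0.337, 0.3225, 0.067]
leg R [0.3378, 0.2024, 0.067]
kerb [0.4332, 0.0749, 0.073]
kerb1 [0.752, 0.0402, 0.073]
len 0.3207
yaw -6.22
tail [0.5852, 0.0276, 0.034]
tail1 [0.5571, -0.2008, 0.034]
yaw -7.006
len 0.2301
box [0.4549, 0.1699, 0.15]
box [0.4606, 0.1765, 0.0]
box tri ([0.4567, 0.1703, 0.1487], np.float64(0.0034))
base ((218.5, 304.0), (36.0, 47.0), 90.0)
b [0.4212, 0.3357, 0.01]
b [0.423, 0.1993, 0.01]
b [0.32, 0.1952, 0.01]
b [0.3183, 0.3299, 0.01]
```

>>> {"fn": "step_arm", "kwargs": {
  "rows": [
    [[0, 0, 3.1, 2.2, 3.3, 0, 5], [0, 0, 3.1, 2.2, 3.3, 0, 5], [0, 0, 3.1, 2.2, 3.3, 0, 5], [0, 0, 3.1, 2.2, 3.3, 0, 5], [0, 0, 3.1, 2.2, 3.3, 0, 5], [0, 0, 3.1, 2.2, 3.3, 0, 5], [0, 0, 3.1, 2.2, 3.3, 0, 5], [0, 0, 3.1, 2.2, 3.3, 0, 5]]
  ]
}}

```text
t: 0.77
ee_pos: [0.314, -0.3438, 0.2422]
tcp_rot: [[0.792, 0.611, -0.0], [0.611, -0.792, 0.0], [0.0, -0.0, -1.0]]
contact_force: [0.9, 0.2, -0.3]
grip_width: 0.584
grasp_force: 0.0
```

>>> {"fn": "step_arm", "kwargs": {
  "rows": [
    [[0, 0, 3.1, 2.2, 3.3, 0, 5], [0, 0, 3.1, 2.2, 3.3, 0, 5], [0, 0, 3.1, 2.2, 3.3, 0, 5], [0, 0, 3.1, 2.2, 3.3, 0, 5], [0, 0, 3.1, 2.2, 3.3, 0, 5], [0, 0, 3.1, 2.2, 3.3, 0, 5], [0, 0, 3.1, -0.5, 3.75, 0, 5], [0, 0, 3.1, -0.5, 3.75, 0, 5]]
  ]
}}

```text
t: 1.43
ee_pos: [0.4362, -0.0709, 0.2421]
tcp_rot: [[0.462, 0.887, 0.0], [0.887, -0.462, 0.0], [0.0, 0.0, -1.0]]
contact_force: [-0.1, 0.0, 0.3]
grip_width: 0.579
grasp_force: 0.0
```

>>> {"fn": "step_arm", "kwargs": {
  "rows": [
    [[0, 0, 3.1, -0.5, 3.75, 0, 5], [0, 0, 3.1, -0.5, 3.75, 0, 5], [0, 0, 3.1, -0.5, 3.75, 0, 5], [0, 0, 3.1, -0.5, 3.75, 0, 5], [0, 0, 3.1, -0.5, 3.75, 0, 5], [0, 0, 3.1, -0.5, 3.75, 0, 5], [0, 0, 3.1, -0.5, 3.75, 0, 5], [0, 0, 3.1, -0.5, 3.75, 0, 5]]
  ]
}}

```text
t: 2.1
ee_pos: [0.3946, 0.2291, 0.2423]
tcp_rot: [[0.048, 0.999, -0.0], [0.999, -0.048, -0.0], [-0.0, -0.0, -1.0]]
contact_force: [0.3, -0.7, 0.4]
grip_width: 0.583
grasp_force: 0.0
```

>>> {"fn": "step_arm", "kwargs": {
  "rows": [
    [[0, 0, 3, -0.2, 3.5, 0, 5], [0, 0, 0, 0, 0, -3.5, 5], [0, 0, 0, 0, 0, -3.5, 5], [0, 0, 0, 0, 0, -2, 5], [0, 0, 0, 0, 0, 0, 5]]
  ]
}}

```text
t: 2.52
ee_pos: [0.3906, 0.261, 0.1485]
tcp_rot: [[-0.003, 1.0, -0.007], [1.0, 0.003, -0.004], [-0.004, -0.007, -1.0]]
contact_force: [-0.7, -0.8, 0.0]
grip_width: 0.585
grasp_force: 0.0
```

Run:
```python
from h import *
s=viewer.get_image("side")[:,:,::-1];t=viewer.get_image("top")[:,:,::-1]
a=cv2.resize(s[225:345,320:420],None,fx=4,fy=4.8,interpolation=cv2.INTER_CUBIC);b=cv2.resize(t[240:360,160:260],None,fx=4,fy=4.8,interpolation=cv2.INTER_CUBIC)
cv2.imwrite("pics/a.png",np.hstack([a,b]));o=r.observe();print(o["ee_pos"],o["contact_force"])
```

```text
[0.39319991 0.2621387  0.15207931] [ 1.03480773 -0.58555746  0.1500546 ]
```

View pics/a.png

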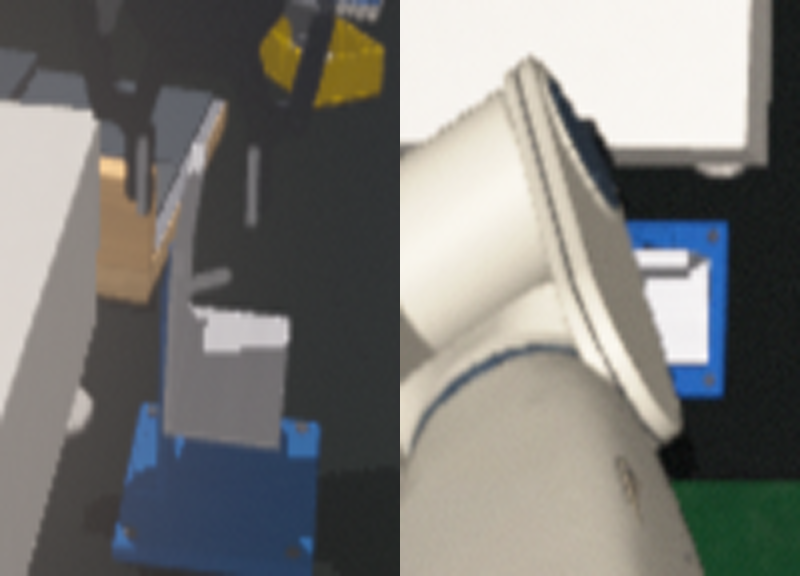

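The side crop shows the finger pads at columns 142 and 252, on either side of the hem at column ~192, so the hem is centred between them. Next I lower and close.

>>> {"fn": "step_arm", "kwargs": {
  "rows": [
    [[0, 0, 0, 0, 0.2, -1.4, 5], [0, 0, 0, 0, 0, 0, 5], [0, 0, 0, 0, 0, 0, 0], [0, 0, 0, 0, 0, 0, 0], [0, 0, 0, 0, 0, 0, 0], [0, 0, 0, 0, 0, 0, 0], [0, 0, 0, 0, 0, 0, 0], [0, 0, 0, 0, 0, 0, 0]]
  ]
}}

```text
t: 3.28
ee_pos: [0.3945, 0.2648, 0.1393]
tcp_rot: [[-0.002, 1.0, 0.002], [1.0, 0.002, 0.001], [0.001, 0.002, -1.0]]
contact_force: [1.4, -0.7, 6.3]
grip_width: 0.079
grasp_force: 62.1
```

>>> {"fn": "step_arm", "kwargs": {
  "rows": [
    [[0, 0, 0, 0, 0, 0.3, 0], [0, 0, 0, 0, 0, 0, 0], [0, 0, 0, -1, 0, 0.36, 0], [0, 0, 0, -1, 0, 0.36, 0], [0, 0, 0, -1, 0, 0.36, 0], [0, 0, 0, -1, 0, 0.36, 0], [0, 0, 0, -0.5, 0, 0.3, 0], [0, 0, 0, 0, 0, 0, 0]]
  ]
}}

```text
t: 3.95
ee_pos: [0.3471, 0.2643, 0.1593]
tcp_rot: [[-0.003, 1.0, -0.0], [1.0, 0.003, 0.0], [0.0, -0.0, -1.0]]
contact_force: [0.5, 0.0, -2.0]
grip_width: 0.079
grasp_force: 60.8
```

>>> {"fn": "step_arm", "kwargs": {
  "rows": [
    [[0, 0, 0, 0, 0, 3.3, 0], [0, 0, 0, 0, 0, 3.4, 0], [0, 0, 0, 0, 0, 3.3, 0], [0, 0, 6.9, 1.3, -1.9, 0, 0], [0, 0, 6.9, 1.3, -1.9, 0, 0], [0, 0, 6.9, 1.3, -1.9, 0, 0], [0, 0, 6.9, 1.3, -1.9, 0, 0], [0, 0, 6.9, 1.3, -1.9, 0, 0]]
  ]
}}

```text
t: 4.62
ee_pos: [0.4141, 0.1685, 0.259]
tcp_rot: [[-0.573, 0.819, 0.001], [0.819, 0.573, 0.0], [-0.0, 0.001, -1.0]]
contact_force: [0.3, -0.2, -1.7]
grip_width: 0.077
grasp_force: 60.8
```

>>> {"fn": "step_arm", "kwargs": {
  "rows": [
    [[0, 0, 6.9, 1.3, -1.9, 0, 0], [0, 0, 6.9, 1.3, -1.9, 0, 0], [0, 0, 6.9, 1.3, -1.9, 0, 0], [0, 0, 6.9, 1.3, -1.9, 0, 0], [0, 0, 6.9, 1.3, -1.9, 0, 0], [0, 0, 6.9, 1.3, -1.9, 0, 0], [0, 0, 6.9, 1.3, -1.9, 0, 0], [0, 0, 0, 0, 0, 0, 0]]
  ]
}}

```text
t: 5.28
ee_pos: [0.5069, 0.0338, 0.259]
tcp_rot: [[-0.993, 0.119, 0.002], [0.119, 0.993, -0.001], [-0.002, -0.001, -1.0]]
contact_force: [0.2, 0.6, -2.6]
grip_width: 0.076
grasp_force: 60.8
```

>>> {"fn": "step_arm", "kwargs": {
  "rows": [
    [[0, 0, 0.5, 0, 0, -3, 0], [0, 0, 0, 0, 0, -3, 0], [0, 0, 0, 0, 0, 0, 0], [0, 0, 0, 0, 0, 0, 0]]
  ]
}}

```text
t: 5.62
ee_pos: [0.5032, 0.0366, 0.1978]
tcp_rot: [[-0.993, 0.116, -0.004], [0.116, 0.993, -0.0], [0.004, -0.001, -1.0]]
contact_force: [-1.0, 0.1, -1.1]
grip_width: 0.074
grasp_force: 60.9
```

Run:
```python
from h import *
s=viewer.get_image("side")[:,:,::-1];t=viewer.get_image("top")[:,:,::-1]
a=cv2.resize(s[180:300,290:400],None,fx=4,fy=4,interpolation=cv2.INTER_CUBIC);b=cv2.resize(t[180:300,270:360],None,fx=4,fy=4,interpolation=cv2.INTER_CUBIC)
cv2.imwrite("pics/b.png",np.hstack([a,b]));o=r.observe();print(o["ee_pos"],o["tcp_rot"][:,0],o["contact_force"],o["ft_torque"])
```

```text
[0.50527685 0.03667349 0.19999719] [-0.99336038  0.11503416 -0.00151738] [ 0.13499917 -0.23321065 -1.87546715] [-0.00301464  0.03954329  0.02840587]
```

View pics/b.png

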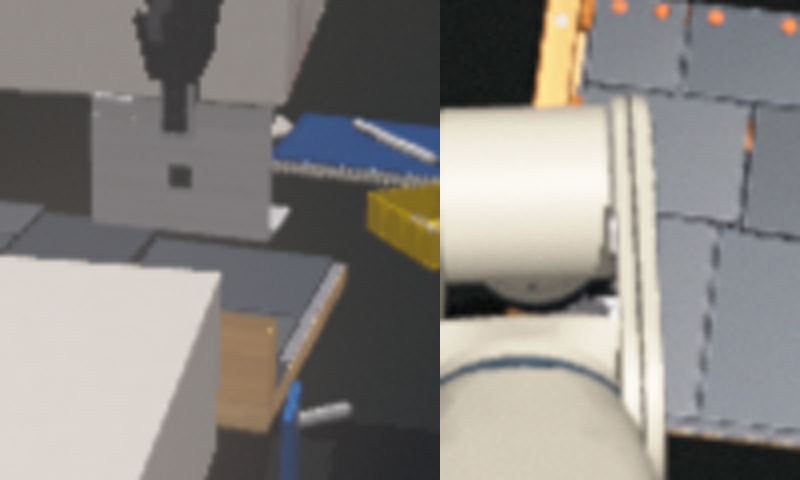

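The side crop shows the flashing held level. The back face's bottom edge runs from (90,218) to (272,240), and the slot is at (180,177). The arm covers the kerb in the top view.

Run:
```python
from h import *
o=r.observe();T=o["ee_pos"];R=o["tcp_rot"];ex=-R[:,0];ey=R[:,1]
B=T+.004*ey+[0,0,-.0755]
for s,c in((1,(90,218)),(-1,(272,240))):
    print("pred",proj("side",B+ex*.06*s).round(1),"seen",((c[0]+.5)/4+289.5,(c[1]+.5)/4+179.5))
im=cv2.imread("pics/top0.png").astype(float)
# sub-pixel kerb outer edge (dark->orange, red channel) and slate/kerb rows
g=im[:,:,2];P=[]
for v in range(180,276,3):
    row=g[v,275:310];i=np.argmax(row>100);u=275+i-1+(100-row[i-1])/(row[i]-row[i-1]);P.append(onz("top",(u,v),.073)[:2])
P=np.array(P);c=np.polyfit(P[:,0],P[:,1],1);print("kerb yaw",np.degrees(np.arctan(c[0])),"resid",np.abs(np.polyval(c,P[:,0])-P[:,1]).max())
n=np.array([-c[0],1])/np.hypot(1,c[0])
for x in(.45,.50,.55,.60): print(x,"outer y",np.polyval(c,x))
print("hem->outer edge perp mm (want 22+6.5=28.5)",1000*(np.array([0,c[1]])-T[:2])@n)
# tail line
t0=onz("top",((440.5)/3.6+179.5,237.5/3.6+164.5),.034)[:2]; e=np.array([n[1],-n[0]])
print("grip to tail along x mm",1000*(t0-T[:2])@e,"slate edge to outer kerb (want 31.5)",1000*(np.array([0,c[1]])-t0)@n)
```

```text
pred [311.7 234. ] seen (312.125, 234.125)
pred [355.9 239.2] seen (357.625, 239.625)
kerb yaw -6.195068414354091 resid 0.0005733971340369098
0.45 outer y 0.07623477177664745
0.5 outer y 0.07080738792768318
0.55 outer y 0.06538000407871891
0.6 outer y 0.05995262022975467
hem->outer edge perp mm (want 22+6.5=28.5) 33.36512004999873
grip to tail along x mm 80.39096046527172 slate edge to outer kerb (want 31.5) 33.728258472902944
```

>>> {"fn": "step_arm", "kwargs": {
  "rows": [
    [[0, 0, 0.3, 0, 0.4, 0, 0], [0, 0, 0, 0, 0, -2.5, 0], [0, 0, 0, 0, 0, -2.5, 0], [0, 0, 0, 0, 0, -2.5, 0], [0, 0, 0, 0, 0, -1.5, 0], [0, 0, 0, 0, 0, -0.5, 0], [0, 0, 0, 0, 0, 0, 0], [0, 0, 0, 0, 0, 0, 0]]
  ]
}}

```text
t: 6.38
ee_pos: [0.5055, 0.0406, 0.1049]
tcp_rot: [[-0.994, 0.109, 0.002], [0.109, 0.994, 0.0], [-0.002, 0.0, -1.0]]
contact_force: [-0.5, 0.0, -1.9]
grip_width: 0.076
grasp_force: 60.8
```

>>> {"fn": "step_arm", "kwargs": {
  "rows": [
    [[0, 0, 0, 0, 0, -0.2, 0], [0, 0, 0, 0, 0, -0.2, 0], [0, 0, 0, 0, 0, 0, 0], [0, 0, 0, 0, 0, 0, 0]]
  ]
}}

```text
t: 6.72
ee_pos: [0.5048, 0.0403, 0.1002]
tcp_rot: [[-0.994, 0.11, 0.001], [0.11, 0.994, 0.0], [-0.001, 0.0, -1.0]]
contact_force: [-0.0, 0.6, -2.3]
grip_width: 0.078
grasp_force: 60.8
```

>>> {"fn": "step_arm", "kwargs": {
  "rows": [
    [[0, 0, 0, 0, 0, -0.1, 0], [0, 0, 0, 0, 0, 0, 0], [0, 0, 0, 0, 0, 0, 0]]
  ]
}}

```text
t: 6.97
ee_pos: [0.5049, 0.0404, 0.0993]
tcp_rot: [[-0.994, 0.11, 0.001], [0.11, 0.994, 0.0], [-0.001, 0.0, -1.0]]
contact_force: [-1.8, -0.2, 6.0]
grip_width: 0.078
grasp_force: 61.7
```

>>> {"fn": "step_arm", "kwargs": {
  "rows": [
    [[0, 0, 0, 0, 0, -0.1, 0], [0, 0, 0, 0, 0, 0, 0], [0, 0, 0, 0, 0, 0, 0]]
  ]
}}

```text
t: 7.22
ee_pos: [0.5049, 0.0404, 0.0993]
tcp_rot: [[-0.994, 0.11, 0.001], [0.11, 0.994, 0.0], [-0.001, 0.0, -1.0]]
contact_force: [-5.4, 1.3, 17.8]
grip_width: 0.078
grasp_force: 63.5
```

>>> {"fn": "step_arm", "kwargs": {
  "rows": [
    [[0, 0, 0, 0, 0, -0.1, 0], [0, 0, 0, 0, 0, 0, 0], [0, 0, 0, 0, 0, 0, 0]]
  ]
}}

```text
t: 7.47
ee_pos: [0.5049, 0.0406, 0.0992]
tcp_rot: [[-0.994, 0.11, 0.001], [0.11, 0.994, 0.0], [-0.001, 0.0, -1.0]]
contact_force: [-9.4, 0.5, 30.6]
grip_width: 0.078
grasp_force: 65.2
```

>>> {"fn": "step_arm", "kwargs": {
  "rows": [
    [[0, 0, 0, 0, 0, 0.2, 0], [0, 0, 0, 0, 0.1, 0, 0], [0, 0, 0, 0, 0.1, 0, 0], [0, 0, 0, 0, 0, 0, 0], [0, 0, 0, 0, 0, 0, 0]]
  ]
}}

```text
t: 7.88
ee_pos: [0.505, 0.0421, 0.0993]
tcp_rot: [[-0.994, 0.109, 0.001], [0.109, 0.994, -0.001], [-0.001, -0.0, -1.0]]
contact_force: [-1.5, -2.7, 11.2]
grip_width: 0.077
grasp_force: 62.1
```

>>> {"fn": "step_arm", "kwargs": {
  "rows": [
    [[0, 0, 0, 0, 0.1, 0, 0], [0, 0, 0, 0, 0, 0, 0], [0, 0, 0, 0, 0, 0, 0]]
  ]
}}

```text
t: 8.13
ee_pos: [0.5051, 0.0429, 0.0993]
tcp_rot: [[-0.994, 0.109, 0.001], [0.109, 0.994, -0.001], [-0.001, -0.001, -1.0]]
contact_force: [-2.1, -4.1, 10.9]
grip_width: 0.08
grasp_force: 61.9
```

>>> {"fn": "step_arm", "kwargs": {
  "rows": [
    [[0, 0, 0, 0, 0.1, 0, 0], [0, 0, 0, 0, 0, 0, 0], [0, 0, 0, 0, 0, 0, 0]]
  ]
}}

```text
t: 8.38
ee_pos: [0.5052, 0.0437, 0.0993]
tcp_rot: [[-0.994, 0.109, 0.001], [0.109, 0.994, -0.001], [-0.001, -0.001, -1.0]]
contact_force: [-1.6, -5.1, 10.8]
grip_width: 0.08
grasp_force: 61.9
```

>>> {"fn": "step_arm", "kwargs": {
  "rows": [
    [[0, 0, 0, 0, 0.1, 0, 0], [0, 0, 0, 0, 0, 0, 0], [0, 0, 0, 0, 0, 0, 0]]
  ]
}}

```text
t: 8.63
ee_pos: [0.5053, 0.0442, 0.0993]
tcp_rot: [[-0.994, 0.109, 0.001], [0.109, 0.994, -0.002], [-0.001, -0.002, -1.0]]
contact_force: [-1.6, -8.8, 10.8]
grip_width: 0.08
grasp_force: 62.1
```

>>> {"fn": "step_arm", "kwargs": {
  "rows": [
    [[0, 0, 0, 0, 0.1, 0, 0], [0, 0, 0, 0, 0, 0, 0], [0, 0, 0, 0, 0, 0, 0]]
  ]
}}

```text
t: 8.88
ee_pos: [0.5052, 0.0443, 0.0993]
tcp_rot: [[-0.994, 0.108, 0.001], [0.108, 0.994, -0.003], [-0.001, -0.003, -1.0]]
contact_force: [-0.6, -14.8, 11.0]
grip_width: 0.081
grasp_force: 62.3
```

>>> {"fn": "step_arm", "kwargs": {
  "rows": [
    [[0, 0, 0, 0, -0.35, 0.05, 0], [0, 0, 0, 0, 0, 0, 0], [0, 0, 0, 0.4, -0.043, 0, 0], [0, 0, 0, 0.4, -0.043, 0, 0], [0, 0, 0, 0.4, -0.043, 0, 0], [0, 0, 0, 0.3, -0.033, 0, 0], [0, 0, 0, 0, 0, 0, 0], [0, 0, 0, 0, 0, 0, 0]]
  ]
}}

```text
t: 9.55
ee_pos: [0.5187, 0.0415, 0.0993]
tcp_rot: [[-0.994, 0.11, -0.002], [0.11, 0.994, 0.0], [0.002, -0.0, -1.0]]
contact_force: [-4.3, -0.9, 10.0]
grip_width: 0.078
grasp_force: 62.4
```

Run:
```python
from h import *
s=viewer.get_image("side")[:,:,::-1];t=viewer.get_image("top")[:,:,::-1]
a=cv2.resize(s[180:300,290:400],None,fx=4,fy=4,interpolation=cv2.INTER_CUBIC);b=cv2.resize(t[180:300,270:360],None,fx=4,fy=4,interpolation=cv2.INTER_CUBIC)
cv2.imwrite("pics/c.png",np.hstack([a,b]));o=r.observe();print(o["ee_pos"],o["tcp_rot"][:,0],o["contact_force"],o["ft_torque"])
```

```text
[0.51871876 0.04152654 0.0992799 ] [-0.99396773  0.10965742  0.00184507] [-4.53003469 -1.24686821 10.14025024] [-0.18385357  0.63830736 -0.08671716]
```

View pics/c.png

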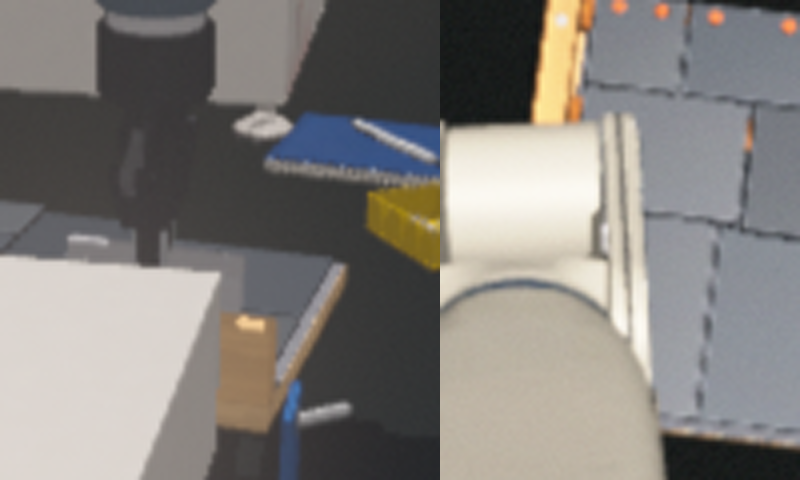

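The side crop shows the flashing seated along the kerb with the gripper upright. The slates in the top view are undisturbed. I'm continuing the slide with a little more kerb clearance.

>>> {"fn": "step_arm", "kwargs": {
  "rows": [
    [[0, 0, 0, 0.1, -0.1, 0.04, 0], [0, 0, 0, 0.3, -0.032, 0, 0], [0, 0, 0, 0.3, -0.032, 0, 0], [0, 0, 0, 0.3, -0.032, 0, 0], [0, 0, 0, 0.3, -0.032, 0, 0], [0, 0, 0, 0, 0, 0, 0]]
  ]
}}

```text
t: 10.15
ee_pos: [0.5336, 0.039, 0.0994]
tcp_rot: [[-0.994, 0.11, 0.001], [0.11, 0.994, 0.0], [-0.001, 0.0, -1.0]]
contact_force: [1.2, 0.0, -1.3]
grip_width: 0.076
grasp_force: 61.1
```

>>> {"fn": "step_arm", "kwargs": {
  "rows": [
    [[0, 0, 0, 0.3, -0.032, 0, 0], [0, 0, 0, 0.3, -0.032, 0, 0], [0, 0, 0, 0.3, -0.032, 0, 0], [0, 0, 0, 0.3, -0.032, 0, 0], [0, 0, 0, 0, 0, 0, 0]]
  ]
}}

```text
t: 10.57
ee_pos: [0.5455, 0.0376, 0.0996]
tcp_rot: [[-0.994, 0.11, 0.001], [0.11, 0.994, 0.0], [-0.001, 0.0, -1.0]]
contact_force: [1.1, 0.6, -2.4]
grip_width: 0.08
grasp_force: 60.9
```

>>> {"fn": "step_arm", "kwargs": {
  "rows": [
    [[0, 0, 0, 0.3, -0.032, -0.05, 0], [0, 0, 0, 0.4, -0.043, 0, 0], [0, 0, 0, 0.4, -0.043, 0, 0], [0, 0, 0, 0.4, -0.043, 0, 0], [0, 0, 0, 0.4, -0.043, 0, 0], [0, 0, 0, 0, 0, 0, 0]]
  ]
}}

```text
t: 11.07
ee_pos: [0.5648, 0.0356, 0.0993]
tcp_rot: [[-0.994, 0.11, 0.002], [0.11, 0.994, 0.0], [-0.002, 0.0, -1.0]]
contact_force: [0.3, -0.2, 1.7]
grip_width: 0.078
grasp_force: 61.5
```

>>> {"fn": "step_arm", "kwargs": {
  "rows": [
    [[0, 0, 0, 0.3, -0.032, 0, 0], [0, 0, 0, 0.3, -0.032, 0, 0], [0, 0, 0, 0.3, -0.032, 0, 0], [0, 0, 0, 0, 0, 0, 0]]
  ]
}}

```text
t: 11.4
ee_pos: [0.5731, 0.0346, 0.0993]
tcp_rot: [[-0.994, 0.11, 0.001], [0.11, 0.994, 0.0], [-0.001, 0.0, -1.0]]
contact_force: [-0.4, -0.2, 4.3]
grip_width: 0.08
grasp_force: 61.9
```

>>> {"fn": "step_arm", "kwargs": {
  "rows": [
    [[0, 0, 0, 0.3, -0.032, 0, 0], [0, 0, 0, 0.2, -0.022, 0, 0], [0, 0, 0, 0, 0, 0, 0], [0, 0, 0, 0, 0, 0, 0]]
  ]
}}

```text
t: 11.73
ee_pos: [0.5776, 0.0341, 0.0993]
tcp_rot: [[-0.994, 0.11, 0.0], [0.11, 0.994, -0.0], [-0.0, -0.0, -1.0]]
contact_force: [-3.2, -0.0, 5.0]
grip_width: 0.082
grasp_force: 61.9
```

>>> {"fn": "step_arm", "kwargs": {
  "rows": [
    [[0, 0, 0, 0.2, -0.022, 0, 0], [0, 0, 0, 0, 0, 0, 0], [0, 0, 0, 0, 0, 0, 0]]
  ]
}}

```text
t: 11.98
ee_pos: [0.5793, 0.0339, 0.0993]
tcp_rot: [[-0.994, 0.11, -0.0], [0.11, 0.994, 0.0], [0.0, 0.0, -1.0]]
contact_force: [-3.5, -0.1, 5.5]
grip_width: 0.077
grasp_force: 62.0
```

>>> {"fn": "step_arm", "kwargs": {
  "rows": [
    [[0, 0, 0, 0.2, -0.022, 0, 0], [0, 0, 0, 0, 0, 0, 0], [0, 0, 0, 0, 0, 0, 0]]
  ]
}}

```text
t: 12.23
ee_pos: [0.5813, 0.0337, 0.0993]
tcp_rot: [[-0.994, 0.11, -0.0], [0.11, 0.994, -0.0], [0.0, -0.0, -1.0]]
contact_force: [-3.2, 0.3, 6.8]
grip_width: 0.076
grasp_force: 62.0
```

>>> {"fn": "step_arm", "kwargs": {
  "rows": [
    [[0, 0, 0, 0.2, -0.022, 0, 0], [0, 0, 0, 0, 0, 0, 0], [0, 0, 0, 0, 0, 0, 0]]
  ]
}}

```text
t: 12.48
ee_pos: [0.5833, 0.0335, 0.0993]
tcp_rot: [[-0.994, 0.11, -0.0], [0.11, 0.994, -0.0], [0.0, -0.0, -1.0]]
contact_force: [-3.2, 0.5, 5.8]
grip_width: 0.081
grasp_force: 62.0
```

>>> {"fn": "step_arm", "kwargs": {
  "rows": [
    [[0, 0, 0, 0.2, -0.022, 0, 0], [0, 0, 0, 0, 0, 0, 0], [0, 0, 0, 0, 0, 0, 0]]
  ]
}}

```text
t: 12.73
ee_pos: [0.5853, 0.0333, 0.0993]
tcp_rot: [[-0.994, 0.11, -0.0], [0.11, 0.994, 0.0], [0.0, -0.0, -1.0]]
contact_force: [-2.9, 1.3, 5.9]
grip_width: 0.078
grasp_force: 62.0
```

>>> {"fn": "step_arm", "kwargs": {
  "rows": [
    [[0, 0, 0, 0.2, -0.022, 0, 0], [0, 0, 0, 0, 0, 0, 0], [0, 0, 0, 0, 0, 0, 0]]
  ]
}}

```text
t: 12.98
ee_pos: [0.5859, 0.0333, 0.0994]
tcp_rot: [[-0.994, 0.11, -0.003], [0.11, 0.994, 0.0], [0.003, -0.0, -1.0]]
contact_force: [-9.2, 1.6, 12.4]
grip_width: 0.079
grasp_force: 62.8
```

>>> {"fn": "step_arm", "kwargs": {
  "rows": [
    [[0, 0, 0, 0.1, -0.011, 0, 0], [0, 0, 0, 0, 0, 0, 0], [0, 0, 0, 0, 0, 0, 0]]
  ]
}}

```text
t: 13.23
ee_pos: [0.5861, 0.0333, 0.0995]
tcp_rot: [[-0.994, 0.11, -0.005], [0.11, 0.994, 0.0], [0.005, -0.0, -1.0]]
contact_force: [-12.0, 3.0, 15.4]
grip_width: 0.08
grasp_force: 63.4
```

Run:
```python
from h import *
s=viewer.get_image("side")[:,:,::-1];t=viewer.get_image("top")[:,:,::-1]
a=cv2.resize(s[180:300,270:380],None,fx=4,fy=4,interpolation=cv2.INTER_CUBIC);b=cv2.resize(t[180:300,270:360],None,fx=4,fy=4,interpolation=cv2.INTER_CUBIC)
cv2.imwrite("pics/d.png",np.hstack([a,b]));o=r.observe();print(o["ee_pos"],o["tcp_rot"][:,0],o["contact_force"],o["ft_torque"])
```

```text
[0.58609737 0.03328291 0.09955346] [-0.99395158  0.10971167  0.00485751] [-11.56569101   2.43472045  15.74733613] [ 0.38141353  1.88729748 -0.01363546]
```

View pics/d.png

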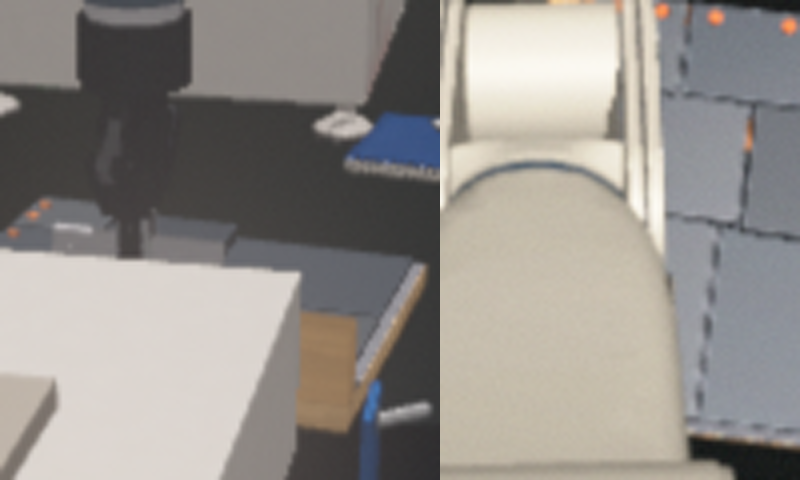

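The top view shows the slates undisturbed and the bin and notebook in place. The force jump at x ≈ 0.586 agrees with the predicted home position. I'll ease the push off and let go.

>>> {"fn": "step_arm", "kwargs": {
  "rows": [
    [[0, 0, 0, -0.08, 0, 0.08, 0], [0, 0, 0, 0, 0, 0, 0], [0, 0, 0, 0, 0, 0, 0.8], [0, 0, 0, 0, 0, 0, 1.2], [0, 0, 0, 0, 0, 0, 2.5], [0, 0, 0, 0, 0, 0, 2.5], [0, 0, 0, 0, 0, 0, 2.5]]
  ]
}}

```text
t: 13.92
ee_pos: [0.5881, 0.0328, 0.0999]
tcp_rot: [[-0.994, 0.11, 0.001], [0.11, 0.994, -0.0], [-0.001, 0.0, -1.0]]
contact_force: [1.3, -0.1, -0.6]
grip_width: 0.291
grasp_force: 0.0
```

>>> {"fn": "step_arm", "kwargs": {
  "rows": [
    [[0, 0, 0, 0, 0, 1, 2.5], [0, 0, 0, 0, 0, 2, 2.5], [0, 0, 0, 0, 0, 3, 2.5], [0, 0, 0, 0, 0, 3, 2.5], [0, 0, 0, 0, 0, 0, 2.5]]
  ]
}}

```text
t: 14.33
ee_pos: [0.5913, 0.033, 0.1964]
tcp_rot: [[-0.994, 0.11, 0.01], [0.11, 0.994, 0.0], [-0.01, 0.001, -1.0]]
contact_force: [2.0, -0.3, 0.7]
grip_width: 0.293
grasp_force: 0.0
```

>>> {"fn": "step_arm", "kwargs": {
  "rows": [
    [[0, 0, 0, -4, -4, 1, 0], [0, 0, 0, -4, -4, 1, 0], [0, 0, 0, -4, -4, 1, 0], [0, 0, 0, -4, -4, 1, 0], [0, 0, 0, 0, 0, 0, 0], [0, 0, 0, 0, 0, 0, 0]]
  ]
}}

```text
t: 14.83
ee_pos: [0.4709, -0.0844, 0.22]
tcp_rot: [[-0.994, 0.113, 0.002], [0.113, 0.994, -0.0], [-0.002, -0.0, -1.0]]
contact_force: [-0.6, 0.2, 0.5]
grip_width: -0.003
grasp_force: 0.0
```

Run:
```python
from h import *
s=viewer.get_image("side")[:,:,::-1];t=viewer.get_image("top")[:,:,::-1]
a=cv2.resize(s[180:300,260:350],None,fx=4,fy=4,interpolation=cv2.INTER_CUBIC);b=cv2.resize(t[160:290,280:390],None,fx=4,fy=4,interpolation=cv2.INTER_CUBIC)[:480]
cv2.imwrite("pics/e.png",np.hstack([a,b]));cv2.imwrite("pics/top_e.png",t);o=r.observe();print(o["ee_pos"],o["tcp_rot"][:,0],o["contact_force"],o["t"])
```

```text
[ 0.47244641 -0.08319757  0.21949762] [-0.99390777  0.110202   -0.00169394] [ 0.34474033 -0.68253464  0.60245266] 14.9333
```

View pics/e.png

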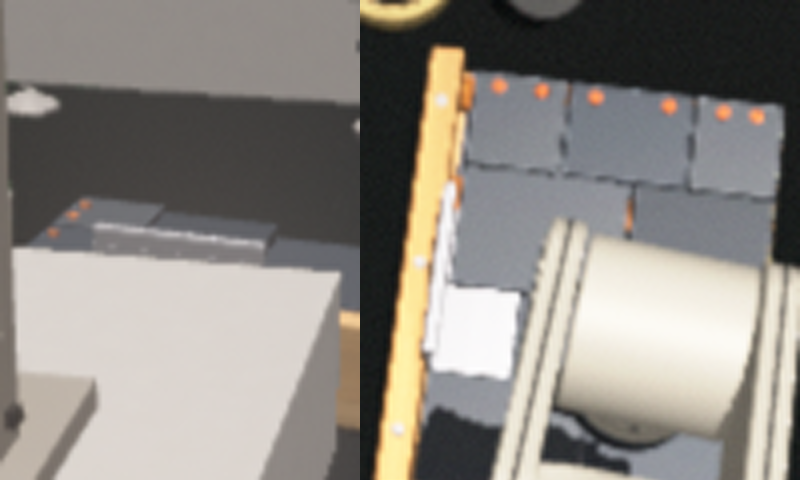

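The crop shows the flashing tucked under the slate beside the kerb: visible roof leg (443–520, 287–375), hem along the kerb from (450,183) to (430,352), slate intact. I'll check how much is still exposed; it should be 58 mm when home.

Run:
```python
from h import *
C=lambda u,v:((u-360+.5)/4+279.5,(v+.5)/4+159.5)
e=np.array([.9942,-.108]);n=np.array([.108,.9942])
for a,b in(((437,372),(455,286)),((507,379),(520,291))):
    A=onz("top",C(*a),.026)[:2];B=onz("top",C(*b),.034)[:2];print(A.round(4),B.round(4),"exposed mm",1000*(B-A)@e)
g=cv2.cvtColor(cv2.imread("pics/top_e.png"),cv2.COLOR_BGR2GRAY)
for u in(304,308):print(g[225:260,u].tolist())
h0,h1=onz("top",C(431,352),.111)[:2],onz("top",C(451,183),.111)[:2];print("hem",h0,h1,np.linalg.norm(h1-h0),"mid",(h0+h1)/2)
```

```text
[0.5209 0.0354] [0.5833 0.0232] exposed mm 63.293207078831536
[ 0.5165 -0.0156] [ 0.5802 -0.0242] exposed mm 64.29858349208294
[145, 143, 146, 146, 145, 123, 137, 228, 246, 247, 246, 247, 247, 247, 247, 247, 247, 248, 248, 248, 248, 248, 248, 248, 249, 249, 248, 228, 170, 149, 148, 147, 147, 147, 149]
[146, 143, 147, 146, 146, 149, 140, 225, 246, 248, 248, 248, 248, 248, 249, 249, 249, 249, 250, 249, 249, 250, 250, 249, 250, 250, 250, 250, 222, 147, 148, 149, 150, 149, 149]
hem [0.52266591 0.03686509] [0.64155763 0.02532406] 0.11945056302018435 mid [0.58211177 0.03109457]
```

Run:
```python
from h import *
T=lambda u,v:((u+.5)/3.6+179.5,(v+.5)/3.6+164.5)
e=np.array([.9942,-.108]);n=np.array([.108,.9942])
for nm,q,z in(("kerb near outer",(374,420),.073),("kerb near inner",(404,424),.073),("kerb far outer",(427,24),.073),("kerb far inner",(453,27),.073),("tail3 L",(457,131),.039),("tail3 R",(733,159),.039),("tail L",(440,238),.034),("tail R",(720,275),.034),("lower bot L",(412,416),.023),("lower bot R",(700,449),.023),("top R",(741,76),.039)):
    p=onz("top",T(*q),z)[:2]; print(nm,"along",round(1000*p@e,1),"across",round(1000*p@n,1))
g=cv2.imread("pics/top0.png")
for u in(315,330):print(u,cv2.cvtColor(g,cv2.COLOR_BGR2GRAY)[194:290,u].tolist())
```

```text
kerb near outer along 422.6 across 121.3
kerb near inner along 422.3 across 97.9
kerb far outer along 743.3 across 121.1
kerb far inner along 743.4 across 100.1
tail3 L along 666.9 across 87.8
tail3 R along 671.1 across -138.3
tail L along 578.0 across 90.6
tail R along 575.3 across -137.8
lower bot L along 433.1 across 95.1
lower bot R along 434.8 across -137.1
top R along 741.6 across -138.1
315 [136, 137, 136, 138, 139, 140, 137, 100, 112, 137, 139, 141, 140, 139, 140, 143, 141, 142, 142, 144, 143, 142, 144, 147, 145, 144, 146, 148, 145, 146, 145, 148, 147, 148, 147, 148, 152, 150, 112, 120, 142, 148, 145, 148, 147, 148, 149, 148, 149, 150, 148, 149, 148, 150, 151, 150, 151, 153, 151, 150, 151, 150, 151, 153, 151, 153, 153, 153, 155, 155, 157, 157, 155, 156, 157, 155, 156, 156, 157, 159, 156, 159, 159, 157, 157, 159, 160, 155, 114, 126, 156, 171, 126, 49, 25, 28]
330 [104, 89, 87, 96, 106, 127, 137, 132, 130, 125, 133, 141, 143, 144, 144, 143, 147, 146, 145, 149, 145, 146, 148, 147, 149, 150, 148, 150, 152, 150, 152, 155, 152, 152, 153, 154, 154, 151, 154, 141, 126, 141, 151, 152, 151, 153, 153, 153, 156, 155, 153, 155, 154, 155, 157, 155, 154, 157, 158, 157, 158, 157, 159, 157, 159, 158, 159, 160, 159, 161, 162, 161, 159, 161, 161, 160, 161, 160, 165, 163, 162, 163, 162, 163, 162, 163, 164, 163, 165, 174, 145, 138, 152, 168, 120, 44]
```

Against the panel frame, the hem ends measure 515.7 and 635.1 mm along the roof; home predicts 515 and 635 mm. So the flashing is home. The next move presses the slate with closed fingers, tilted away from the kerb so the gripper body clears the hem.

>>> {"fn": "step_arm", "kwargs": {
  "rows": [
    [[5, -0.5, 0, 3.2, 2, 0, 0], [5, -0.5, 0, 3.2, 2, 0, 0], [5, -0.5, 0, 3.2, 2, 0, 0], [0, 0, 0, 3.2, 2.1, 0, 0], [0, 0, 0, 0, 0, -3.5, 0], [0, 0, 0, 0, 0, -3.5, 0], [0, 0, 0, 0, 0, 0, 0], [0, 0, 0, 0, 0, 0, 0]]
  ]
}}

```text
t: 15.6
ee_pos: [0.5987, -0.0008, 0.147]
tcp_rot: [[-0.994, 0.106, 0.02], [0.108, 0.96, 0.26], [0.008, 0.26, -0.965]]
contact_force: [1.3, -0.1, 1.0]
grip_width: -0.0
grasp_force: 0.0
```

>>> {"fn": "step_arm", "kwargs": {
  "rows": [
    [[0, 0, 0, 0.1, 0, -3, 0], [0, 0, 0, 0, 0, -3, 0], [0, 0, 0, 0, 0, -1.5, 0], [0, 0, 0, 0, 0, -1, 0], [0, 0, 0, 0, 0, 0, 0], [0, 0, 0, 0, 0, 0, 0]]
  ]
}}

```text
t: 16.1
ee_pos: [0.6014, -0.0021, 0.065]
tcp_rot: [[-0.994, 0.106, 0.027], [0.109, 0.96, 0.259], [0.002, 0.26, -0.966]]
contact_force: [-1.3, -0.2, -0.1]
grip_width: -0.001
grasp_force: 0.0
```

>>> {"fn": "step_arm", "kwargs": {
  "rows": [
    [[0, 0, 0, 0, 0, -0.4, 0], [0, 0, 0, 0, 0, -0.3, 0], [0, 0, 0, 0, 0, -0.2, 0], [0, 0, 0, 0, 0, 0, 0], [0, 0, 0, 0, 0, 0, 0]]
  ]
}}

```text
t: 16.52
ee_pos: [0.6007, -0.0022, 0.0552]
tcp_rot: [[-0.994, 0.106, 0.026], [0.109, 0.96, 0.259], [0.002, 0.26, -0.966]]
contact_force: [-0.4, -0.4, -0.9]
grip_width: 0.002
grasp_force: 0.0
```

>>> {"fn": "step_arm", "kwargs": {
  "rows": [
    [[0, 0, 0, 0, 0, -0.3, 0], [0, 0, 0, 0, 0, 0, 0], [0, 0, 0, 0, 0, 0, 0]]
  ]
}}

```text
t: 16.77
ee_pos: [0.6005, -0.0021, 0.0518]
tcp_rot: [[-0.994, 0.106, 0.026], [0.109, 0.96, 0.259], [0.003, 0.26, -0.966]]
contact_force: [0.2, 0.4, -0.5]
grip_width: -0.003
grasp_force: 0.0
```

>>> {"fn": "step_arm", "kwargs": {
  "rows": [
    [[0, 0, 0, 0, 0, -0.2, 0], [0, 0, 0, 0, 0, 0, 0], [0, 0, 0, 0, 0, 0, 0]]
  ]
}}

```text
t: 17.02
ee_pos: [0.6005, -0.0021, 0.0498]
tcp_rot: [[-0.994, 0.106, 0.026], [0.109, 0.96, 0.259], [0.003, 0.26, -0.966]]
contact_force: [0.9, 0.5, -0.5]
grip_width: -0.0
grasp_force: 0.0
```

>>> {"fn": "step_arm", "kwargs": {
  "rows": [
    [[0, 0, 0, 0, 0, -0.2, 0], [0, 0, 0, 0, 0, 0, 0], [0, 0, 0, 0, 0, 0, 0]]
  ]
}}

```text
t: 17.27
ee_pos: [0.6006, -0.0021, 0.0478]
tcp_rot: [[-0.994, 0.106, 0.026], [0.109, 0.96, 0.259], [0.003, 0.26, -0.966]]
contact_force: [-0.5, -0.1, -0.2]
grip_width: -0.002
grasp_force: 0.0
```

>>> {"fn": "step_arm", "kwargs": {
  "rows": [
    [[0, 0, 0, 0, 0, -0.15, 0], [0, 0, 0, 0, 0, 0, 0], [0, 0, 0, 0, 0, 0, 0]]
  ]
}}

```text
t: 17.52
ee_pos: [0.6006, -0.0022, 0.0463]
tcp_rot: [[-0.994, 0.106, 0.026], [0.109, 0.96, 0.259], [0.003, 0.26, -0.966]]
contact_force: [-0.8, -0.2, -0.5]
grip_width: 0.0
grasp_force: 0.0
```

>>> {"fn": "step_arm", "kwargs": {
  "rows": [
    [[0, 0, 0, 0, 0, -0.15, 0], [0, 0, 0, 0, 0, 0, 0], [0, 0, 0, 0, 0, 0, 0]]
  ]
}}

```text
t: 17.77
ee_pos: [0.6008, -0.0022, 0.0449]
tcp_rot: [[-0.994, 0.106, 0.026], [0.109, 0.96, 0.259], [0.002, 0.26, -0.966]]
contact_force: [0.8, -1.3, 0.4]
grip_width: -0.006
grasp_force: 0.4
```

>>> {"fn": "step_arm", "kwargs": {
  "rows": [
    [[0, 0, 0, 0, 0, -0.1, 0], [0, 0, 0, 0, 0, 0, 0], [0, 0, 0, 0, 0, 0, 0]]
  ]
}}

```text
t: 18.02
ee_pos: [0.6008, -0.0022, 0.0442]
tcp_rot: [[-0.994, 0.106, 0.026], [0.109, 0.96, 0.259], [0.002, 0.26, -0.966]]
contact_force: [0.2, -1.6, 3.7]
grip_width: 0.003
grasp_force: 1.9
```

>>> {"fn": "step_arm", "kwargs": {
  "rows": [
    [[0, 0, 0, 0, 0, -0.15, 0], [0, 0, 0, 0, 0, 0, 0], [0, 0, 0, 0, 0, 0, 0]]
  ]
}}

```text
t: 18.27
ee_pos: [0.6009, -0.0024, 0.0437]
tcp_rot: [[-0.994, 0.106, 0.027], [0.11, 0.96, 0.259], [0.002, 0.261, -0.965]]
contact_force: [-4.1, -3.4, 13.4]
grip_width: -0.003
grasp_force: 6.4
```

>>> {"fn": "step_arm", "kwargs": {
  "rows": [
    [[0, 0, 0, 0, 0, -0.1, 0], [0, 0, 0, 0, 0, 0, 0], [0, 0, 0, 0, 0, 0, 0]]
  ]
}}

```text
t: 18.52
ee_pos: [0.601, -0.0025, 0.0434]
tcp_rot: [[-0.994, 0.106, 0.027], [0.11, 0.959, 0.26], [0.002, 0.261, -0.965]]
contact_force: [-6.5, -5.2, 21.2]
grip_width: -0.001
grasp_force: 8.9
```

>>> {"fn": "step_arm", "kwargs": {
  "rows": [
    [[0, 0, 0, 0, 0, -0.07, 0], [0, 0, 0, 0, 0, 0, 0], [0, 0, 0, 0, 0, 0, 0]]
  ]
}}

```text
t: 18.77
ee_pos: [0.601, -0.0025, 0.0433]
tcp_rot: [[-0.994, 0.106, 0.027], [0.109, 0.959, 0.26], [0.002, 0.261, -0.965]]
contact_force: [-8.7, -6.7, 26.7]
grip_width: -0.003
grasp_force: 10.3
```

>>> {"fn": "step_arm", "kwargs": {
  "rows": [
    [[0, 0, 0, 0, 0, 0.1, 0], [0, 0, 0, 0, 0, 0, 0], [0, 0, 0, 0, 0, 0, 0]]
  ]
}}

```text
t: 19.02
ee_pos: [0.6009, -0.0024, 0.0436]
tcp_rot: [[-0.994, 0.106, 0.027], [0.109, 0.96, 0.26], [0.002, 0.261, -0.965]]
contact_force: [-5.8, -4.5, 19.0]
grip_width: -0.002
grasp_force: 6.8
```

Run:
```python
from h import *
s=viewer.get_image("side")[:,:,::-1];t=viewer.get_image("top")[:,:,::-1]
a=cv2.resize(s[190:265,260:340],None,fx=5,fy=5,interpolation=cv2.INTER_CUBIC);b=cv2.resize(t[190:265,280:360],None,fx=5,fy=5,interpolation=cv2.INTER_CUBIC)
cv2.imwrite("pics/f.png",np.hstack([a,b]));o=r.observe();F=o["contact_force"];M=o["ft_torque"];T=o["ee_pos"]
print(T,F,M)
L=np.cross(F,M)/(F@F); u=F/np.linalg.norm(F)
for z in(-.012,.07): p=L+u*(z-L[2])/u[2];print("if about TCP: point at dz",z,p.round(4))
```

```text
[ 0.60093896 -0.00237147  0.04357951] [-6.32430422 -4.14427193 19.86619047] [0.5854339  0.77274327 0.23552025]
if about TCP: point at dz -0.012 [-0.034   0.0304 -0.012 ]
if about TCP: point at dz 0.07 [-0.0602  0.0133  0.07  ]
```

View pics/f.png

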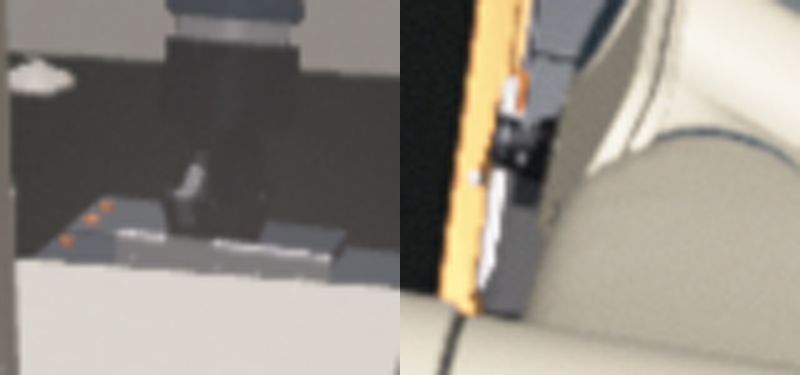

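The top crop shows a dark gripper knuckle at (515,145), right over the hem line at about (505,130–165). The steep force rise after a short stroke fits it touching the hem. I'll lift, turn the gripper a quarter so its wide side runs along the roof, and press again.

>>> {"fn": "step_arm", "kwargs": {
  "rows": [
    [[0, 0, 0, 0, -0.2, 1, 0], [0, 0, 0, 0, -0.3, 2.5, 0], [0, 0, 0, 0, 0, 3, 0], [0, 0, 0, 0, 0, 3, 0], [0.19, 1.8, -6.7, 0, 0, 0, 0], [0.19, 1.8, -6.7, 0, 0, 0, 0], [0.19, 1.8, -6.7, 0, 0, 0, 0], [0.19, 1.8, -6.7, 0, 0, 0, 0]]
  ]
}}

```text
t: 19.78
ee_pos: [0.6005, -0.0071, 0.137]
tcp_rot: [[-0.827, 0.562, 0.026], [0.548, 0.795, 0.259], [0.125, 0.229, -0.965]]
contact_force: [1.0, -0.9, 0.5]
grip_width: -0.003
grasp_force: 0.0
```

>>> {"fn": "step_arm", "kwargs": {
  "rows": [
    [[0.19, 1.8, -6.7, 0, 0, 0, 0], [0.19, 1.8, -6.7, 0, 0, 0, 0], [0.19, 1.8, -6.7, 0, 0, 0, 0], [0.19, 1.8, -6.7, 0, 0, 0, 0], [0.19, 1.8, -6.7, 0, 0, 0, 0], [0.19, 1.8, -6.7, 0, 0, 0, 0], [0.19, 1.8, -6.7, 0, 0, 0, 0], [0.19, 1.8, -6.7, 0, 0, 0, 0]]
  ]
}}

```text
t: 20.45
ee_pos: [0.6004, -0.0071, 0.1365]
tcp_rot: [[-0.005, 1.0, 0.026], [0.965, -0.002, 0.261], [0.261, 0.026, -0.965]]
contact_force: [0.3, 0.2, 0.3]
grip_width: -0.001
grasp_force: 0.0
```

>>> {"fn": "step_arm", "kwargs": {
  "rows": [
    [[0.19, 1.8, -6.7, 0, 0, 0, 0], [0, 0, 0, 0, 0, 0, 0], [0, 0, 0, 0, 0, 0, 0]]
  ]
}}

```text
t: 20.7
ee_pos: [0.6005, -0.0071, 0.1366]
tcp_rot: [[0.106, 0.994, 0.026], [0.959, -0.11, 0.261], [0.262, -0.002, -0.965]]
contact_force: [0.3, 0.2, 0.1]
grip_width: -0.004
grasp_force: 0.0
```

Run:
```python
from h import *
t=viewer.get_image("top")[:,:,::-1];cv2.imwrite("pics/top_g.png",t)
s=viewer.get_image("side")[:,:,::-1]
o=r.observe();print(o["t"],o["ee_pos"],o["tcp_rot"].round(3).tolist(),o["contact_force"],o["joint_positions"].round(0))
a=cv2.resize(s[190:265,260:340],None,fx=5,fy=5,interpolation=cv2.INTER_CUBIC);b=cv2.resize(t[190:265,280:360],None,fx=5,fy=5,interpolation=cv2.INTER_CUBIC)
cv2.imwrite("pics/g.png",np.hstack([a,b]))
```

```text
20.8 [ 0.6005833  -0.00711506  0.13664838] [[0.107, 0.994, 0.027], [0.959, -0.11, 0.261], [0.262, -0.002, -0.965]] [ 0.9168996  -0.19618858 -0.33915566] [ -9.  31. 101.  20.  51. -16.]
```

View pics/g.png

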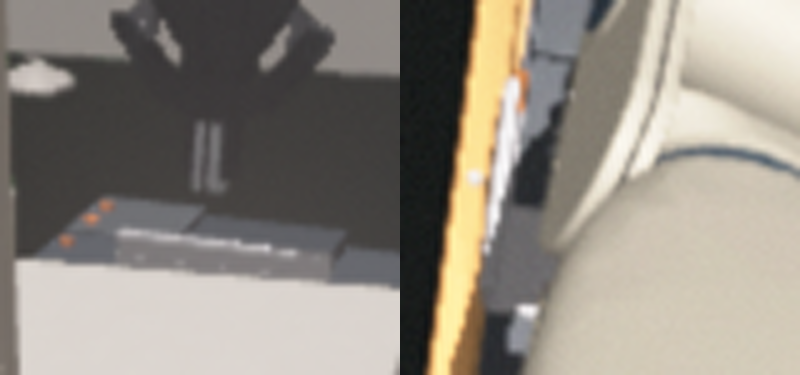

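The gripper's wide knuckles now run along the roof, clear of the hem. The hem's upper end is still at its earlier pixel, so the flashing has not moved. I'm lowering again.

>>> {"fn": "step_arm", "kwargs": {
  "rows": [
    [[0, 0, 0, 0, 0.3, -2.5, 0], [0, 0, 0, 0, 0, -2.5, 0], [0, 0, 0, 0, 0, -2, 0], [0, 0, 0, 0, 0, -1, 0], [0, 0, 0, 0, 0, -0.4, 0], [0, 0, 0, 0, 0, 0, 0], [0, 0, 0, 0, 0, 0, 0], [0, 0, 0, 0, 0, 0, 0]]
  ]
}}

```text
t: 21.47
ee_pos: [0.6016, -0.0043, 0.0539]
tcp_rot: [[0.109, 0.994, 0.029], [0.959, -0.113, 0.261], [0.262, -0.001, -0.965]]
contact_force: [0.3, 0.3, -0.7]
grip_width: -0.0
grasp_force: 0.0
```

>>> {"fn": "step_arm", "kwargs": {
  "rows": [
    [[0, 0, 0, 0, 0, -0.25, 0], [0, 0, 0, 0, 0, 0, 0], [0, 0, 0, 0, 0, 0, 0]]
  ]
}}

```text
t: 21.72
ee_pos: [0.6009, -0.0042, 0.0507]
tcp_rot: [[0.11, 0.994, 0.027], [0.959, -0.113, 0.261], [0.262, -0.002, -0.965]]
contact_force: [-0.9, -1.0, -0.5]
grip_width: -0.001
grasp_force: 0.0
```

>>> {"fn": "step_arm", "kwargs": {
  "rows": [
    [[0, 0, 0, 0, 0, -0.15, 0], [0, 0, 0, 0, 0, 0, 0], [0, 0, 0, 0, 0, 0, 0]]
  ]
}}

```text
t: 21.97
ee_pos: [0.6006, -0.0041, 0.0487]
tcp_rot: [[0.11, 0.994, 0.027], [0.959, -0.113, 0.261], [0.262, -0.003, -0.965]]
contact_force: [-0.2, 0.1, 0.2]
grip_width: -0.002
grasp_force: 0.0
```

>>> {"fn": "step_arm", "kwargs": {
  "rows": [
    [[0, 0, 0, 0, 0, -0.15, 0], [0, 0, 0, 0, 0, 0, 0], [0, 0, 0, 0, 0, 0, 0]]
  ]
}}

```text
t: 22.22
ee_pos: [0.6005, -0.0041, 0.0471]
tcp_rot: [[0.11, 0.994, 0.026], [0.959, -0.113, 0.261], [0.262, -0.003, -0.965]]
contact_force: [-0.7, -0.5, -0.6]
grip_width: 0.002
grasp_force: 0.0
```

>>> {"fn": "step_arm", "kwargs": {
  "rows": [
    [[0, 0, 0, 0, 0, -0.1, 0], [0, 0, 0, 0, 0, 0, 0], [0, 0, 0, 0, 0, 0, 0]]
  ]
}}

```text
t: 22.47
ee_pos: [0.6006, -0.0041, 0.0462]
tcp_rot: [[0.11, 0.994, 0.027], [0.959, -0.113, 0.261], [0.262, -0.003, -0.965]]
contact_force: [-0.6, 0.1, -0.2]
grip_width: -0.0
grasp_force: 0.0
```

>>> {"fn": "step_arm", "kwargs": {
  "rows": [
    [[0, 0, 0, 0, 0, -0.1, 0], [0, 0, 0, 0, 0, 0, 0], [0, 0, 0, 0, 0, 0, 0]]
  ]
}}

```text
t: 22.72
ee_pos: [0.6007, -0.0041, 0.0453]
tcp_rot: [[0.11, 0.994, 0.027], [0.959, -0.113, 0.261], [0.262, -0.003, -0.965]]
contact_force: [0.7, -0.1, 1.4]
grip_width: -0.001
grasp_force: 0.5
```

>>> {"fn": "step_arm", "kwargs": {
  "rows": [
    [[0, 0, 0, 0, 0, -0.1, 0], [0, 0, 0, 0, 0, 0, 0], [0, 0, 0, 0, 0, 0, 0]]
  ]
}}

```text
t: 22.97
ee_pos: [0.6007, -0.0041, 0.0443]
tcp_rot: [[0.11, 0.994, 0.027], [0.959, -0.113, 0.261], [0.262, -0.003, -0.965]]
contact_force: [-0.3, -0.2, 2.0]
grip_width: -0.002
grasp_force: 1.1
```

>>> {"fn": "step_arm", "kwargs": {
  "rows": [
    [[0, 0, 0, 0, 0, -0.1, 0], [0, 0, 0, 0, 0, 0, 0], [0, 0, 0, 0, 0, 0, 0]]
  ]
}}

```text
t: 23.22
ee_pos: [0.6008, -0.0041, 0.0438]
tcp_rot: [[0.11, 0.994, 0.027], [0.959, -0.113, 0.261], [0.262, -0.003, -0.965]]
contact_force: [-1.5, 0.1, 7.4]
grip_width: 0.004
grasp_force: 3.7
```

>>> {"fn": "step_arm", "kwargs": {
  "rows": [
    [[0, 0, 0, 0, 0, -0.04, 0], [0, 0, 0, 0, 0, 0, 0], [0, 0, 0, 0, 0, 0, 0], [0, 0, 0, 0, 0, 0, 0], [0, 0, 0, 0, 0, 0, 0]]
  ]
}}

```text
t: 23.63
ee_pos: [0.6008, -0.0041, 0.0437]
tcp_rot: [[0.11, 0.994, 0.027], [0.959, -0.113, 0.261], [0.263, -0.003, -0.965]]
contact_force: [-4.4, -0.1, 10.1]
grip_width: 0.001
grasp_force: 5.2
```

Run:
```python
from h import *
t=viewer.get_image("top")[:,:,::-1]
o=r.observe();print(o["contact_force"],o["ft_torque"],o["ee_pos"])
e=cv2.cvtColor(cv2.imread("pics/top_e.png"),cv2.COLOR_BGR2GRAY);g=cv2.cvtColor(t.copy(),cv2.COLOR_BGR2GRAY)
# hem upper end & a mid column position, before/after
for n,i in(("e",e),("now",g)): print(n,[int(x) for x in i[200:212,302]],[int(x) for x in i[215,294:308]],[int(x) for x in i[232,290:304]])
```

```text
[-2.18854633 -1.01729722 10.08410539] [0.15925285 0.51049042 0.13260045] [ 0.60080034 -0.00413467  0.04372094]
e [166, 167, 168, 164, 159, 201, 234, 242, 243, 240, 237, 233] [227, 227, 227, 224, 202, 163, 222, 245, 241, 200, 169, 146, 143, 141] [175, 231, 229, 229, 229, 226, 207, 199, 242, 244, 235, 231, 243, 240]
now [164, 164, 166, 160, 156, 198, 233, 241, 242, 238, 235, 232] [227, 225, 225, 223, 200, 162, 217, 244, 240, 195, 167, 146, 144, 144] [174, 229, 228, 228, 228, 224, 204, 195, 241, 242, 221, 140, 106, 102]
```

The hem's pixels match those taken at the home check, and the slate is pressed with a steady 10 N. I'm handing the job in.

```bash
python3 -c "
from cell import r
print(r.finish_job())"
```

```text
the job is handed in; nothing more can be done
None
```

The flashing is home under the slate and released, and the slate is held pressed with about 10 N; the job is handed in with no result reported, an earlier press at up to 27 N probably touched the hem without moving the flashing, and I viewed 11 pictures against the limit of 10.

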